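Put the check weight away and slide its box shut

ROBOT

A 6-joint arm with a two-finger parallel gripper is mounted at the origin on the work surface. World frame = base frame: x ahead of the robot, y to its left, z up, the work surface at z = 0. Lengths are in m, angles in rad, forces in N, time in s.
With the tool pointing down it reaches from about 0.3 to 0.775 m from the base axis. Payload 14.6 kg.
Tool frame: the origin (TCP) lies midway between the tips of the shut fingers; the grasp point (between the pads) lies 19 mm behind it; z points along the fingers, y is the line along which they close (so a half turn about z gives the same grasp; the last joint's range is limited). The gripper opens to 94 mm and grips with 3 to 60 N. Pads are 16 mm wide; open, the fingers measure 119 mm over their backs; the gripper's body (75 mm by 177 mm) begins 78 mm behind the grasp point.
Start: joints at [-1.369, 0.3, 1.521, -0, 1.321, -0.067], TCP at [0.146, -0.53, 0.205] pointing down, gripper open.
Joint ranges: [-3.03, 3.03], [-0.79, 2.21], [0.23, 2.52], [-1.04, 4.18], [0, 3.07], [-2.55, 2.55]. Speed limits (rad/s): [2.22, 2.22, 2.57, 3.14, 3.14, 3.14].

INTERFACE

Orientations are given as a rotation vector (axis times angle).
In Python, from bench import arm gives the robot as it stands.
- The arm moves only by the shell command python3 -m crank 'ROWS'. ROWS is JSON, one flat list of numbers, 7 for each row, row after row: the closure, from 0 (fully open) to 1 (shut), then the shift along the tool's x, y, z normalised to -1 to 1, where 1 is 500 mm, then the turn, a rotation vector about the tool's x, y, z normalised to -1 to 1, where 1 is 60 degrees. A call has 1 to 20 rows; each row is the pose to reach, as a shift and turn from the pose commanded when the call began, along the tool's axes at that moment; what a row does not reach only later rows make up. A row lasts 1/8 s, in which the tool goes at most 62.5 mm and 10.7 degrees, less where a joint would pass 70% of its speed; a pose out of reach is approached as far as the arm can. A call with a number of a shift or a turn outside -1 to 1 is refused whole. A call with a gripper value outside its range is refused whole. The fingers move at their own pace and stop on an object; the grip force is fixed at half the most. Time passes only in rows, so rows that repeat a pose let the fingers close. It gives the time, the measured TCP pose, the force, the opening and the grip force at its end, in the units of the state.
- arm.sense(): the state, without advancing time (a new reading comes with each control period).
- arm.grab_frame(name): name is "side" or "top" or "wrist"; returns a dict with "frame" (400x640x3 uint8, red, green, blue), "depth" (400x640 float32, m along the optical axis (not along the pixel's ray), 0 where there is no reading), "fx", "fy", "cx", "cy" (pixels), "view" (4x4, takes a point from world to camera coordinates). Camera axes: x right, y down, z forward; pixel columns grow to the right and rows downward; lengths in m; the calibration is good to about 2 mm. A picture is of the moment at which its call begins.
- arm.close_job(): hands the job in; it is judged then, once.
Trained networks look in a picture, given as the dict that the camera call returned (one of the last four; its "shot" number tells which), for a name from the list of things; names that differ only in an ending like _2 or _b are one class to them, and where a whole thing is asked for, a point or a joint stands for the part that bears it (a point fixed in the world has none). Each returns a list of dicts, best first, with "score" (0 to 1); they miss things now and then, are a little off and sometimes report something else, mostly with a low value. They report only what shows in the picture. A call takes as long as a camera call. They do not tell look-alikes from the thing itself.
- arm.boxes_of(thing, picture): "point" ([x, y, z] in m, in world coordinates, good to about 4 mm: the middle of the surface that is visible of it).
- arm.landmark_of(thing, picture): "point" ([x, y, z] in m, in world coordinates, good to about 4 mm: a listed point, or the origin of a listed thing).
The state is a dict: "t": time; "q": joint angles; "qd": joint speeds; "joint_efforts": joint torques, N m; "tool_pos": TCP position; "tcp_rot": TCP orientation; "force": force on the tool from outside, world axes, zero at the start; "moment": the same for the moment, N m; "gripper_width": opening from 0.0 (shut) to 1.0 (fully open); "gripper_force": force on a finger pad.
Only numpy, scipy, OpenCV 4.12 (cv2) and the standard library are available. Lean on these libraries where they do the work, as an engineer would, in place of code of your own. Each camera call takes 0.05 s, during which the arm holds its last target. There are 200 camera calls.

TASK

The scale has been checked: stand the check weight from the scale's pan upright in the empty well of its slide-lid box, then slide the lid along its channel, over the springy ridge at the far end and fully home against the end wall. Set the weight down gently, never force or ram the lid, and leave everything else where it is.

Things in the scene. Friction and masses are not known exactly. Their poses are not given: they have to be found in the camera images.
- weight: 200 g stainless check weight standing on the scale's pan: cylinder 30 mm in diameter and 28 mm high, then a neck and a knob 18 mm in diameter from 36 to 44 mm height. Origin: centre of its underside, z up. Grip the knob: fingertips below 31 mm height meet the shoulder.
- other_weight: an identical weight already standing in the other well of the box, 40 mm from the empty well towards the end wall; it stays there.
- weight_box: wooden box screwed to the bench, 167 long (x) x 104 wide (y) x 70 mm high; origin on its underside, 80 mm from the mouth end, +x the closing direction, z up. Inside, a dark block (top at z = 26) has two round wells 35 wide, 20 deep. The end wall (inner face at x = 71) is clamped in slots and stands up to 5.2 mm farther in or out from box to box, ridge included: where the lid ends must be felt.
- mouth (a point): middle of the mouth end of the lid's channel, at x = -80 mm in the box's frame, at ledge height 58 mm. The channel: along each long side a ledge at z = 58 with a lip over it from 65.5 to 70 mm; the lid has 1.5 mm play in height, 1 mm each side. The lips are 86 mm apart: a hand wider than that cannot go down between them.
- empty_well (a point): centre of the floor of the empty well, 6 mm above the bench, at x = 4 mm in the box's frame. A weight standing in it has its origin here.
- lid: plain wooden slide lid, 151 (x) x 94 (y) x 6 mm, 80 to 150 g, its edges in the channel, drawn out 90 to 100 mm towards the box's -x at the start, which uncovers both wells. Origin: centre of its underside; x is the closing direction. Home, its origin lies nominally 4.5 mm (-1 to 10 by where the end wall stands) behind the box's origin along x and its leading edge meets the end wall.
- pull (a point): centre of the pull bar on the lid, 12 thick (x) x 56 wide (y) x 22 mm high: 11 mm above the lid's top, 56 mm behind the lid's origin. Drawn out, the lid droops: the bar hangs 2 to 3 mm low and must rise as the lid goes in and levels; clamped or held at one height it jams. Pushed from behind the bar by a finger that rises with it (yields to upward force) it slides with under 5 N.
- lead_edge (a point): middle of the lower corner of the lid's leading edge, 75.5 mm ahead of the lid's origin; 58 mm above the bench when the lid lies flat on its ledges. Under it is the bead, a ramp 44 mm wide, 12 mm long, 4.2 mm deep with a steep back.
- ridge (a joint): spring-steel ridge across the channel 15 mm before the end wall: 0 up, 0.005 m pressed down. In the last 14 mm the bead rides onto it: the push rises over some 10 mm to 7 to 13 N, then drops to almost nothing as the ridge springs up behind the bead, 2 to 3 mm before the end wall. 15 N is enough for all of it; more than 18 N strains the box.
- scale: bench scale with a steel pan, 250 (x) x 210 (y) x 84 mm, fixed in place. Origin: centre underside; the pan is its top face, 175 x 190 mm, centred 32 mm towards its +x.
- tape: roll of yellow tape lying flat, 84 mm across, 30 high; bystander.
- sample_jar: glass sample jar, 60 mm across, 85 high; bystander.
- sample_cup: small steel sample bowl, 68 mm across, 35 high; bystander.
Mind the look-alikes: they are no part of the job. Leave any pink or white look-alike of the weight_box alone.

How it is judged:
On the way:
1. the check weight stands in the empty well (horizontal distance between weight and empty_well below 0.004 m and z of weight in the frame of empty_well below 0.003 m and angle between weight's own z axis and vertical below 0.1 rad), for 0.2 s.
At the end, for the whole second after the job is handed in: the check weight stands in its well (within 4 mm, upright) beside the other one, and the lid is home and at rest: its bead past the ridge, the ridge sprung up again (within 0.5 mm), the leading edge down on the ledges (within 0.5 mm), the lid's origin at most 10.1 mm behind the box's (all of step 1 and x of lid in the frame of weight_box above -0.0101 m and value of joint ridge below 0.0005 m and z of lead_edge in the frame of weight_box below 0.0585 m and linear speed of lid below 0.01 m/s and distance of other_weight from where it was at the start of the episode below 0.006 m and angle between other_weight's own z axis and vertical below 0.1 rad); the robot touches nothing.
It fails at once if the lid is forced, jammed or rammed: it loads the box with over 20 N (contact force between lid and weight_box above 20 N).
It fails at once if the check weight is dropped or knocked into the box (contact force between weight and weight_box above 25 N).
It fails at once if the other weight is disturbed (distance of other_weight from where it was at the start of the episode above 0.012 m or angle between other_weight's own z axis and vertical above 0.25 rad).
It fails at once if a bystander is moved (distance of any of tape, sample_jar, sample_cup from where it was at the start of the episode above 0.015 m).
It also fails if it takes over 67 s, if anything falls off the work surface, if the arm or the gripper's body presses on something with over 40 N, if the wrist force passes 120 N, or if a joint passes its speed limit or range.

## Working session

There is one attempt and no reset: what is moved stays moved. The work goes in short steps, Python scripts to look and compute and a shell command to move; the robot and the scene stay as the last step left them, time stands still between calls to the robot, and variables do not carry over. Pictures are saved under pics/ and viewed, at most 10 in all, crops included, and the job is handed in when it is done.

```bash
mkdir -p pics; ls
cat > h.py <<'E'
from bench import arm
import numpy as np, cv2
def save(d,n,box=None,s=1):
    f=d["frame"][:,:,::-1]
    if box: f=f[box[1]:box[3],box[0]:box[2]]
    cv2.imwrite("pics/"+n,cv2.resize(f,None,fx=s,fy=s,interpolation=cv2.INTER_CUBIC))
def world(d,u,v):
    z=float(d["depth"][int(v),int(u)])
    p=np.array([(u-d["cx"])/d["fx"]*z,(v-d["cy"])/d["fy"]*z,z,1])
    return (np.linalg.inv(d["view"])@p)[:3]
def pix(d,p):
    c=np.array(d["view"])@np.append(p,1); return d["fx"]*c[0]/c[2]+d["cx"],d["fy"]*c[1]/c[2]+d["cy"]
E
python3 - <<'E'
from h import *
print(arm.sense())
t=arm.grab_frame("top");s=arm.grab_frame("side")
save(t,"top.png");save(s,"side.png")
for d,n in((t,"top"),(s,"side")):
  for k in "weight weight_box mouth empty_well lid pull lead_edge scale".split():
    print(n,k,[(np.round(r["point"],3).tolist(),round(r["score"],2)) for r in arm.landmark_of(k,d)[:4]])
E
```

```text
pics
{'t': 0.0, 'q': array([-1.36862434e+00,  3.00478184e-01,  1.52156416e+00, -3.98643672e-05,
        1.32071108e+00, -6.66089960e-02]), 'qd': array([-0.00067371,  0.00039702,  0.0003913 , -0.0009299 ,  0.00021315,
       -0.00128202]), 'joint_efforts': array([-3.67568151e-03, -5.31814563e+01, -3.52741063e+01,  7.06866989e-02,
        2.43681466e-02, -1.27103090e-04]), 'tool_pos': array([ 0.14598602, -0.53000217,  0.20488961]), 'tcp_rot': array([-3.11211832e+00, -4.20791014e-01,  1.83949235e-04]), 'force': array([4.59421586e-01, 3.28028434e-01, 4.41035951e-05]), 'moment': array([-0.03353435,  0.00396589, -0.04006824]), 'gripper_force': 0.0, 'gripper_width': 0.9996987185730201}
top weight [([0.579, -0.244, 0.084], 0.51)]
top weight_box [([0.298, 0.21, -0.002], 0.96), ([0.245, -0.258, 0.0], 0.9), ([0.511, 0.179, 0.003], 0.79)]
top mouth [([0.289, 0.134, 0.06], 0.84), ([0.259, -0.335, 0.059], 0.64), ([0.729, -0.035, -0.002], 0.23)]
top empty_well [([0.519, 0.187, 0.005], 0.69), ([0.296, 0.216, 0.001], 0.69), ([0.581, -0.244, 0.082], 0.68), ([0.24, -0.256, 0.006], 0.66)]
top lid [([0.508, 0.08, 0.056], 0.77)]
top pull [([0.51, 0.022, 0.067], 0.84), ([0.752, 0.15, 0.006], 0.65)]
top lead_edge [([0.516, 0.153, 0.06], 0.64)]
top scale [([0.54, -0.195, 0.001], 0.67)]
side weight [([0.583, -0.248, 0.084], 0.62)]
side weight_box [([0.512, 0.182, 0.002], 0.85), ([0.303, 0.211, -0.004], 0.55)]
side mouth [([0.283, 0.131, 0.062], 0.81), ([0.51, 0.104, 0.053], 0.63)]
side empty_well [([0.512, 0.184, 0.006], 0.77), ([0.514, 0.182, -0.001], 0.52)]
side lid [([0.509, 0.082, 0.056], 0.73), ([0.509, 0.103, 0.054], 0.36)]
side pull [([0.507, 0.025, 0.072], 0.9)]
side lead_edge [([0.508, 0.152, 0.062], 0.96)]
side scale [([0.543, -0.196, 0.0], 0.78), ([0.513, 0.183, -0.001], 0.44)]
```

View pics/top.png

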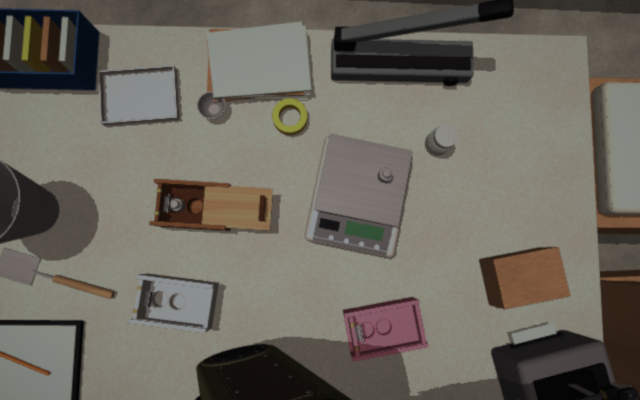

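View pics/side.png

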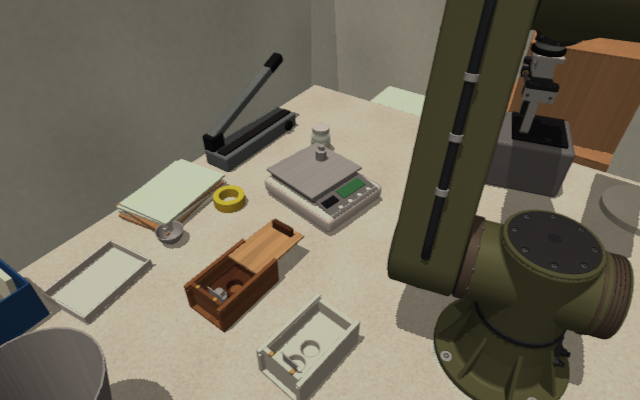

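The top view shows the wooden box, the right one, at (190,205). Its lid is drawn out to the right, with the pull at (263,207). The weight stands on the pan at (385,174). The pink and white look-alikes are at (385,328) and (175,300). The side view agrees. Next I'll go over the weight and look from there.

```bash
cat >> h.py <<'E'
from scipy.spatial.transform import Rotation as Ro
def rows(p,yb=None):
    """shift/turn numbers to TCP p with tool y along world dir angle yb (mod pi), pointing down"""
    s=arm.sense(); R=Ro.from_rotvec(s["tcp_rot"]); M=R.as_matrix()
    sh=M.T@(np.array(p)-s["tool_pos"])
    tu=np.zeros(3)
    if yb is not None:
        best=9
        for a in(yb,yb+np.pi):
            y=np.array([np.cos(a),np.sin(a),0]);z=np.array([0,0,-1.]);x=np.cross(y,z)
            w=(R.inv()*Ro.from_matrix(np.c_[x,y,z])).as_rotvec()
            if np.linalg.norm(w)<best: best=np.linalg.norm(w);tu=w
    print("pos",s["tool_pos"].round(4),"tool y ang",np.degrees(np.arctan2(M[1,1],M[0,1])).round(2),"z",M[:,2].round(4),"F",s["force"].round(2))
    print("shift",(sh/.5).round(4),"turn",(tu/(np.pi/3)).round(4),"q",s["q"].round(2))
E
python3 - <<'E'
from h import *
t=arm.grab_frame("top")
# lid top yaw: mask by depth height
H,W=t["depth"].shape
u,v=np.meshgrid(np.arange(W),np.arange(H));z=t["depth"]
P=np.stack([(u-t["cx"])/t["fx"]*z,(v-t["cy"])/t["fy"]*z,z,np.ones_like(z)],-1)@np.linalg.inv(t["view"]).T
m=(abs(P[...,0]-.51)<.09)&(P[...,1]>0)&(P[...,1]<.3)&(P[...,2]>.045)&(P[...,2]<.1)
pts=P[m][:,:2]
print(m.sum(),cv2.minAreaRect((pts*1000).astype(np.float32)))
rows([.581,-.246,.25],0.0)
E
```

```text
3835 ((510.0632019042969, 134.9871826171875), (264.9534606933594, 104.5594482421875), 87.10379028320312)
pos [ 0.1461 -0.5302  0.2055] tool y ang -74.6 z [ 0. -0. -1.] F [ 0.15 -0.31  0.46]
shift [ 0.9896 -0.3171 -0.0891] turn [ 0.     -0.     -1.2434] q [-1.37  0.3   1.52  0.    1.32 -0.07]
```

```bash
python3 -m crank '[0.5,0.99,-0.317,-0.1,0,0,-1, 0.5,0.99,-0.317,-0.1,0,0,-1, 0.5,0.99,-0.317,-0.1,0,0,-1, 0.5,0.99,-0.317,-0.1,0,0,-1, 0.5,0.99,-0.317,-0.1,0,0,-1, 0.5,0.99,-0.317,-0.1,0,0,-1, 0.5,0.99,-0.317,-0.1,0,0,-1, 0.5,0.99,-0.317,-0.1,0,0,-1, 0.5,0.99,-0.317,-0.1,0,0,-1, 0.5,0.99,-0.317,-0.1,0,0,-1, 0.5,0.99,-0.317,-0.1,0,0,-1, 0.5,0.99,-0.317,-0.1,0,0,-1, 0.5,0.99,-0.317,-0.1,0,0,-1]'
python3 - <<'E'
from h import *
d=arm.grab_frame("wrist"); save(d,"w1.png")
C=np.linalg.inv(d["view"]); print("cam",C[:3,3],C[:3,2])
print(d["depth"].shape,[(r["point"],r["score"],pix(d,r["point"])) for r in arm.landmark_of("weight",d)])
rows([.581,-.246,.25],np.radians(-2.9))
E
```

```text
t: 2.58
tool_pos: [0.5807, -0.2466, 0.2557]
tcp_rot: [2.486, 1.92, 0.0]
force: [-0.4, 0.5, -0.3]
gripper_width: 0.499
gripper_force: 0.0
cam [ 0.60003145 -0.17607876  0.4352216 ] [-0.06289857 -0.24271738 -0.96805581]
(400, 640) [([0.5774, -0.25, 0.0858], 0.97, (np.float64(321.203188074689), np.float64(187.84537352843745)))]
pos [ 0.5809 -0.2463  0.2556] tool y ang -14.63 z [ 2.e-04 -1.e-04 -1.e+00] F [-0.25 -0.01  0.41]
shift [0.0007 0.     0.0112] turn [ 0.0002  0.     -0.1955] q [-0.46  0.46  1.19  0.    1.49 -0.2 ]
```

View pics/w1.png

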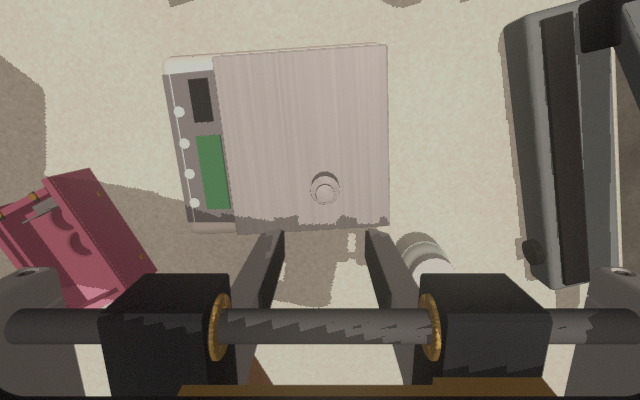

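The weight's knob is at (324,190), on the pan. The jar at (425,250) is low and clear of the fingers. I'll measure the knob from its depth points.

```bash
cat >> h.py <<'E'
def cloud(d):
    z=d["depth"];H,W=z.shape;u,v=np.meshgrid(np.arange(W),np.arange(H))
    P=np.stack([(u-d["cx"])/d["fx"]*z,(v-d["cy"])/d["fy"]*z,z,np.ones_like(z)],-1)@np.linalg.inv(d["view"]).T
    return P[...,:3]
E
python3 - <<'E'
from h import *
d=arm.grab_frame("wrist");P=cloud(d)[150:235,285:365].reshape(-1,3)
r=P[np.hypot(P[:,0]-.58,P[:,1]+.246)<.03]
print(np.histogram(r[:,2],bins=np.arange(.07,.14,.004)))
k=r[(r[:,2]>.121)]; print(len(k),k.mean(0),k.min(0),k.max(0))
k=r[(r[:,2]>.1)]; print(len(k),k.mean(0),k.min(0),k.max(0))
t=arm.grab_frame("top");Q=cloud(t).reshape(-1,3)
k=Q[(np.hypot(Q[:,0]-.58,Q[:,1]+.246)<.03)&(Q[:,2]>.118)];print(len(k),k.mean(0),k.max(0))
E
```

```text
(array([   0,    0,    0, 1539,   25,   13,   19,   18,   17,   15,  301,
         83,    0,   16,  257,    0,    0]), array([0.07 , 0.074, 0.078, 0.082, 0.086, 0.09 , 0.094, 0.098, 0.102,
       0.106, 0.11 , 0.114, 0.118, 0.122, 0.126, 0.13 , 0.134, 0.138]))
273 [ 0.58212225 -0.2467136   0.12739647] [ 0.57339635 -0.25594983  0.12259244] [ 0.59071553 -0.23832747  0.12938238]
699 [ 0.58272097 -0.24480987  0.11824738] [ 0.56743457 -0.26135857  0.10005033] [ 0.5968194  -0.23242008  0.12938238]
1970 [ 0.57653349 -0.24409581  0.55564457] [ 0.60964732 -0.21628877  0.56485456]
```

Run:
```python
from h import *
rows([.582,-.247,.1175],np.radians(-2.9))
```

```text
pos [ 0.581  -0.2462  0.2555] tool y ang -14.62 z [ 1.e-04 -1.e-04 -1.e+00] F [-0.48 -0.91  0.09]
shift [-0.0011  0.0023  0.2761] turn [ 1.000e-04  0.000e+00 -1.953e-01] q [-0.46  0.46  1.19 -0.    1.49 -0.2 ]
```

```bash
python3 -m crank '[0.5,-0.001,0.002,0.1,0,0,-0.195, 0.5,-0.001,0.002,0.18,0,0,-0.195, 0.5,-0.001,0.002,0.22,0,0,-0.195, 0.5,-0.001,0.002,0.25,0,0,-0.195, 0.5,-0.001,0.002,0.268,0,0,-0.195, 0.5,-0.001,0.002,0.276,0,0,-0.195, 0.5,-0.001,0.002,0.276,0,0,-0.195, 0.7,-0.001,0.002,0.276,0,0,-0.195, 0.75,-0.001,0.002,0.276,0,0,-0.195, 1,-0.001,0.002,0.276,0,0,-0.195, 1,-0.001,0.002,0.276,0,0,-0.195, 1,-0.001,0.002,0.276,0,0,-0.195, 1,-0.001,0.002,0.276,0,0,-0.195]'
python3 - <<'E'
from h import *
rows([.582,-.247,.26]); s=arm.sense(); print(s["gripper_width"]*94,s["gripper_force"])
E
```

```text
t: 4.4
tool_pos: [0.582, -0.2467, 0.1176]
tcp_rot: [2.277, 2.164, 0.0]
force: [-1.6, -0.0, 1.8]
gripper_width: 0.169
gripper_force: 30.0
pos [ 0.582  -0.2467  0.1176] tool y ang -2.9 z [ 1.e-04 -0.e+00 -1.e+00] F [-1.6  -0.02  1.83]
shift [-0.0006 -0.     -0.2849] turn [0. 0. 0.] q [-0.46  0.56  1.36 -0.    1.22 -0.41]
15.909665374493349 30.00030342489481
```

```bash
python3 -m crank '[1,0,0,-0.05,0,0,0, 1,0,0,-0.15,0,0,0, 1,0,0,-0.25,0,0,0, 1,0.1,-0.01,-0.285,0,0,0, 1,0.2,-0.03,-0.285,0,0,0, 1,0.3,-0.045,-0.285,0,0,0, 1,0.4,-0.06,-0.285,0,0,0, 1,0.5,-0.08,-0.285,0,0,0, 1,0.6,-0.09,-0.285,0,0,0, 1,0.7,-0.1,-0.285,0,0,0, 1,0.75,-0.1,-0.285,0,0,0, 1,0.75,-0.1,-0.285,0,0,0, 1,0.75,-0.1,-0.285,0,0,0]'
python3 - <<'E'
from h import *
d=arm.grab_frame("wrist"); save(d,"w2.png")
for k in "weight_box empty_well mouth lid pull lead_edge other_weight".split():
    print(k,[(np.round(r["point"],4).tolist(),round(r["score"],2),np.round(pix(d,r["point"]))) for r in arm.landmark_of(k,d)[:3]])
rows([.513,.185,.25])
E
```

```text
t: 6.02
tool_pos: [0.551, 0.1297, 0.2597]
tcp_rot: [-2.277, -2.164, 0.001]
force: [-0.2, -0.0, -0.7]
gripper_width: 0.173
gripper_force: 30.0
weight_box [([0.5188, 0.1828, 0.0022], 0.85, array([297., 132.])), ([0.3015, 0.2125, 0.0001], 0.59, array([128., 117.]))]
empty_well [([0.2924, 0.2151, 0.0055], 0.96, array([119., 115.])), ([0.5141, 0.1819, 0.0073], 0.87, array([293., 133.]))]
mouth [([0.2909, 0.1297, 0.0578], 0.62, array([106., 189.]))]
lid [([0.511, 0.0772, 0.0567], 0.91, array([293., 222.]))]
pull [([0.5066, 0.0221, 0.0736], 0.67, array([292., 269.]))]
lead_edge [([0.5115, 0.1561, 0.0578], 0.82, array([288., 158.]))]
other_weight [([0.519, 0.225, 0.0025], 0.94, array([295.,  98.]))]
pos [0.5511 0.13   0.26  ] tool y ang -2.93 z [-0. -0. -1.] F [-0.03 -0.7  -1.58]
shift [ 0.106  -0.0817  0.0199] turn [0. 0. 0.] q [ 0.17  0.3   1.39 -0.    1.45  0.22]
```

View pics/w2.png

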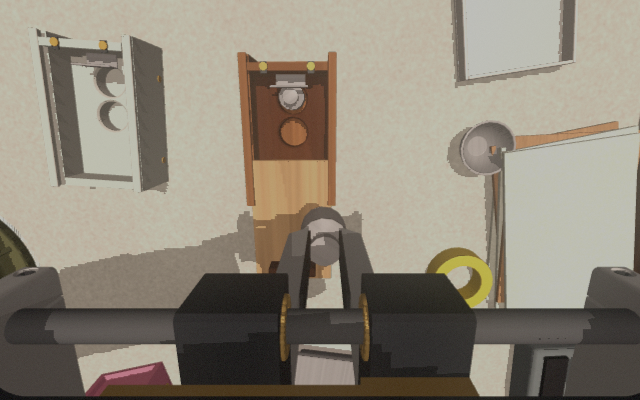

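The box is aligned with the camera. The empty well is at (293,131), the other weight at (291,97) and the lid's leading edge at (290,159). The held weight is at (324,225). I'll measure the well and the box yaw from depth.

Run:
```python
from h import *
d=arm.grab_frame("wrist");P=cloud(d);Q=P[:260].reshape(-1,3)
n=np.hypot(Q[:,0]-.513,Q[:,1]-.184)<.03
f=Q[n&(Q[:,2]<.014)]; 
print("floor",len(f),f.mean(0),f.min(0),f.max(0),cv2.minEnclosingCircle((f[:,:2]*1000).astype(np.float32)))
b=Q[n&(abs(Q[:,2]-.026)<.003)]; print("block",len(b),np.median(b[:,2]))
# colour: well ring in image, ellipse
# lips
L=Q[(abs(Q[:,2]-.070)<.003)&(abs(Q[:,0]-.513)<.07)&(Q[:,1]>.1)&(Q[:,1]<.3)]
for s in(-1,1):
    l=L[(s*(L[:,0]-.513)>.03)]
    ys=np.arange(.12,.24,.01)
    e=[]
    for y in ys:
        c=l[abs(l[:,1]-y)<.005,0]
        if len(c)>3:e.append((y,c.min(),c.max()))
    e=np.array(e); print(s,len(l),"inner/outer fit",np.polyfit(e[:,0]-.185,e[:,1],1),np.polyfit(e[:,0]-.185,e[:,2],1))
o=Q[(np.hypot(Q[:,0]-.516,Q[:,1]-.225)<.03)&(abs(Q[:,2]-.05)<.003)];print("other knob",len(o),o.mean(0))
e=Q[(abs(Q[:,0]-.513)<.03)&(abs(Q[:,2]-.064)<.004)&(Q[:,1]>.1)&(Q[:,1]<.2)]
print("lid",len(e),e[:,1].max(),e[:,2].mean())
# held weight
w=P[200:270,295:350].reshape(-1,3);w=w[(w[:,2]>.2)];print("held",len(w),w.mean(0),w.min(0),w.max(0))
```

```text
floor 645 [0.51463197 0.18559985 0.00646475] [0.49802441 0.16627177 0.00388094] [0.53144187 0.21245608 0.01388626] ((513.1084594726562, 189.92587280273438), 24.254140853881836)
block 1159 0.02617937866297365
-1 1358 inner/outer fit [0.0495651  0.46363479] [0.00390225 0.47473537]
1 1414 inner/outer fit [0.09432299 0.55758071] [0.04669737 0.56717679]
other knob 221 [0.51772193 0.22752867 0.04945248]
lid 2378 0.15606699674711055 0.0649294375660369
held 2856 [0.55135117 0.13679754 0.26966174] [0.53623549 0.11566976 0.22684587] [0.56656883 0.20276936 0.43954038]
```

Run:
```python
from h import *
from scipy.optimize import least_squares
d=arm.grab_frame("wrist");P=cloud(d);Q=P[:260].reshape(-1,3)
c0=np.array([.515,.186])
f=Q[(np.hypot(*(Q[:,:2]-c0).T)<.024)&(abs(Q[:,2]-.006)<.0025)][:,:2]
b=Q[(np.hypot(*(Q[:,:2]-c0).T)<.026)&(abs(Q[:,2]-.026)<.0025)][:,:2]
# best disc separating floor from block
best=max(((np.hypot(*(f-(x,y)).T)<r).sum()-(np.hypot(*(b-(x,y)).T)<r).sum()*1.0,x,y,r) for x in np.arange(.508,.522,.0005) for y in np.arange(.178,.195,.0005) for r in(.0165,.0175))
print(len(f),len(b),best,f.mean(0),np.percentile(f,[1,99],axis=0))
L=Q[(abs(Q[:,2]-.070)<.002)&(Q[:,1]>.06)&(Q[:,1]<.32)]
for s,x in((-1,.47),(1,.562)):
    l=L[abs(L[:,0]-x)<.015]; print("lip y",np.percentile(l[:,1],[0,1,99,100]))
rows([.5152,.186,.11],np.radians(-2.8))
```

```text
586 722 (np.float64(554.0), np.float64(0.5154999999999992), np.float64(0.1835), 0.0175) [0.51509593 0.18435594] [[0.49901696 0.16681632]
 [0.53087912 0.20931567]]
lip y [0.10477092 0.10634048 0.26849749 0.26985202]
lip y [0.0999833  0.1017662  0.26459786 0.26596662]
pos [0.5511 0.1302 0.26  ] tool y ang -2.91 z [ 0.e+00  1.e-04 -1.e+00] F [ 0.67  0.56 -1.4 ]
shift [ 0.1078 -0.0774  0.3   ] turn [ 0.     -0.0001 -0.0018] q [0.17 0.3  1.39 0.   1.45 0.22]
```

```bash
python3 -m crank '[1,0.05,-0.04,0.05,0,0,0, 1,0.1,-0.077,0.1,0,0,0, 1,0.106,-0.077,0.2,0,0,0, 1,0.106,-0.077,0.28,0,0,0, 1,0.106,-0.077,0.33,0,0,0, 1,0.106,-0.077,0.36,0,0,0, 1,0.106,-0.077,0.36,0,0,0, 1,0.106,-0.077,0.36,0,0,0, 1,0.106,-0.077,0.36,0,0,0]'
python3 - <<'E'
from h import *
d=arm.grab_frame("wrist"); save(d,"w3.png",(180,60,500,300),2)
t=arm.grab_frame("top"); save(t,"t3.png",(130,150,290,250),4)
rows([.5153,.185,.062],np.radians(-2.8))
E
```

```text
t: 7.65
tool_pos: [0.5158, 0.1853, 0.0809]
tcp_rot: [2.276, 2.164, 0.002]
force: [-0.1, -0.4, -1.4]
gripper_width: 0.175
gripper_force: 30.0
pos [0.5156 0.1853 0.0806] tool y ang -2.9 z [ 1.e-03  3.e-04 -1.e+00] F [-0.92  0.52 -0.93]
shift [-0.0006 -0.0006  0.0372] turn [ 0.001  -0.0004 -0.0017] q [0.28 0.43 1.65 0.   1.06 0.33]
```

View pics/w3.png

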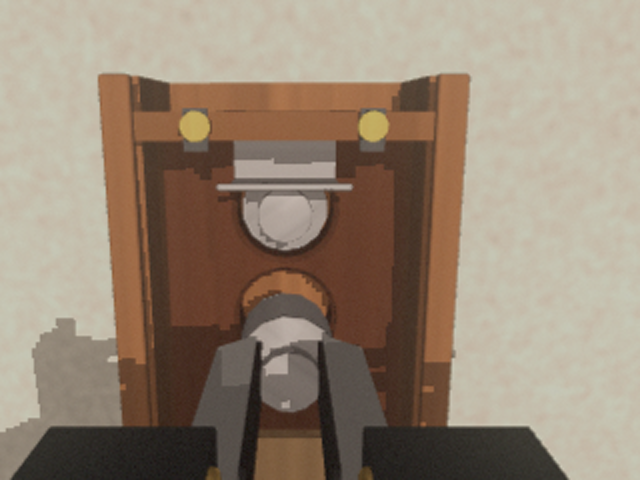

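The weight hangs centred sideways over the well: in crop pixels the weight's edges are at 243..330 and the well's at 242..328. The well's far rim is at row 268 and the weight's lower far edge at row 293. I'll check the fore-aft fit by ray-plane intersection.

Run:
```python
from h import *
d=arm.grab_frame("wrist")
def onz(u,v,z):
    C=np.linalg.inv(d["view"]);r=C[:3,:3]@[(u-d["cx"])/d["fx"],(v-d["cy"])/d["fy"],1];o=C[:3,3]
    return (o+r*(z-o[2])/r[2]).round(4)
print("rim far",onz(322.5,194.3,.026),"weight far",onz(323.5,206.5,.047))
print("well L/R",onz(301,215,.026),onz(344,215,.026),"w L/R",onz(301.5,223,.047),onz(345,223,.047))
P=cloud(d);Q=P[185:225,290:355].reshape(-1,3)
g=Q[(Q[:,2]>.044)&(Q[:,2]<.078)];print(len(g),np.percentile(g,[1,99],axis=0).round(4))
g=Q[(Q[:,2]<.018)];print(len(g),np.percentile(g,[1,99],axis=0).round(4))
```

```text
rim far [0.5162 0.2016 0.026 ] weight far [0.5167 0.1981 0.047 ]
well L/R [0.4993 0.1865 0.026 ] [0.5314 0.1849 0.026 ] w L/R [0.5011 0.1872 0.047 ] [0.5308 0.1857 0.047 ]
609 [[0.5031 0.19   0.0477]
 [0.5288 0.1992 0.0769]]
529 [[0.4981 0.1774 0.0049]
 [0.5325 0.2063 0.0174]]
```

```bash
python3 -m crank '[1,0.0,-0.001,0.02,0,0,0, 1,0,-0.001,0.034,0,0,0, 1,0,-0.001,0.04,0,0,0, 1,0,-0.001,0.043,0,0,0, 1,0,-0.001,0.046,0,0,0, 1,0,-0.001,0.046,0,0,0]'; python3 -c "
from h import *
rows([.5153,.185,.0400])"
```

```text
t: 8.55
tool_pos: [0.5148, 0.1853, 0.057]
tcp_rot: [-2.277, -2.165, -0.0]
force: [0.1, -0.2, -2.0]
gripper_width: 0.178
gripper_force: 30.0
pos [0.5148 0.1853 0.057 ] tool y ang -2.9 z [ 0.  0. -1.] F [ 0.07 -0.19 -2.  ]
shift [-0.0005  0.001   0.034 ] turn [0. 0. 0.] q [0.28 0.46 1.67 0.   1.01 0.33]
```

```bash
python3 -m crank '[1,0,0,0.006,0,0,0, 1,0,0,0.014,0,0,0, 1,0,0,0.02,0,0,0, 1,0,0,0.026,0,0,0, 1,0,0,0.029,0,0,0, 1,0,0,0.031,0,0,0, 1,0,0,0.031,0,0,0]'; python3 -m crank '[1,0,0,0.0015,0,0,0, 1,0,0,0.0015,0,0,0]'
```

```text
t: 9.43
tool_pos: [0.5148, 0.1852, 0.0415]
tcp_rot: [2.277, 2.165, 0.0]
force: [0.2, 0.3, -1.8]
gripper_width: 0.176
gripper_force: 30.0
t: 9.68
tool_pos: [0.5148, 0.1852, 0.0407]
tcp_rot: [2.277, 2.164, -0.0]
force: [0.6, 0.3, -2.9]
gripper_width: 0.173
gripper_force: 30.0
```

```bash
python3 -m crank '[1,0,0,0.001,0,0,0, 1,0,0,0.001,0,0,0]'; python3 -m crank '[1,0,0,0.001,0,0,0, 1,0,0,0.001,0,0,0]'
```

```text
t: 9.93
tool_pos: [0.5148, 0.1852, 0.0402]
tcp_rot: [-2.277, -2.165, 0.0]
force: [0.6, 0.2, -1.2]
gripper_width: 0.171
gripper_force: 30.0
t: 10.18
tool_pos: [0.5148, 0.1852, 0.0397]
tcp_rot: [-2.277, -2.165, 0.0]
force: [0.3, -0.5, -2.3]
gripper_width: 0.169
gripper_force: 30.0
```

```bash
python3 -m crank '[1,0,0,0.001,0,0,0, 1,0,0,0.001,0,0,0]'; python3 -m crank '[1,0,0,0.001,0,0,0, 1,0,0,0.001,0,0,0]'
```

```text
t: 10.42
tool_pos: [0.5149, 0.1853, 0.0396]
tcp_rot: [2.277, 2.164, 0.001]
force: [-2.3, -1.1, 4.6]
gripper_width: 0.173
gripper_force: 30.0
t: 10.68
tool_pos: [0.5151, 0.1853, 0.0395]
tcp_rot: [2.277, 2.164, 0.001]
force: [-4.1, -0.6, 10.1]
gripper_width: 0.17
gripper_force: 30.0
```

Floor felt at z = 0.0396. I'll release narrowly and rise.

```bash
python3 -m crank '[1,0,0,-0.0015,0,0,0, 0.76,0,0,-0.0015,0,0,0, 0.66,0,0,-0.0015,0,0,0, 0.66,0,0,-0.0015,0,0,0, 0.66,0,0,-0.0015,0,0,0, 0.66,0,0,-0.02,0,0,0, 0.66,0,0,-0.06,0,0,0, 0.66,0,0,-0.16,0,0,0, 0.66,0,0,-0.26,0,0,0, 0.8,0,0,-0.32,0,0,0, 1,0,0,-0.32,0,0,0, 1,0,0,-0.32,0,0,0]'
python3 - <<'E'
from h import *
d=arm.grab_frame("wrist"); save(d,"w4.png",(180,30,500,270),2)
for k in "weight empty_well lid pull lead_edge".split():
    print(k,[(np.round(r["point"],4).tolist(),round(r["score"],2),np.round(pix(d,r["point"]))) for r in arm.landmark_of(k,d)[:3]])
P=cloud(d).reshape(-1,3)
for n,c in(("w",(.515,.185)),("o",(.517,.226))):
  k=P[(np.hypot(P[:,0]-c[0],P[:,1]-c[1])<.018)&(abs(P[:,2]-.05)<.004)];print(n,len(k),k.mean(0))
b=P[(abs(P[:,0]-.508)<.05)&(P[:,1]>-.01)&(P[:,1]<.05)&(P[:,2]>.074)&(P[:,2]<.1)]
print("bar",len(b),np.percentile(b,[1,50,99],axis=0).round(4) if len(b) else 0)
rows([.508,-.02,.1])
E
```

```text
t: 12.18
tool_pos: [0.5144, 0.1851, 0.198]
tcp_rot: [-2.277, -2.164, 0.001]
force: [-0.1, -0.3, -0.7]
gripper_width: 0.058
gripper_force: 0.0
weight [([0.5051, 0.1813, 0.0091], 0.69, array([316., 184.]))]
empty_well [([0.2977, 0.2174, 0.0068], 0.65, array([131., 162.])), ([0.5131, 0.1806, 0.0073], 0.58, array([323., 184.]))]
lid [([0.5129, 0.0803, 0.0571], 0.9, array([327., 284.])), ([0.5128, 0.1819, 0.0072], 0.54, array([322., 183.]))]
pull [([0.5076, 0.0228, 0.0762], 0.6, array([325., 342.])), ([0.5174, 0.224, 0.006], 0.17, array([324., 146.]))]
lead_edge [([0.5124, 0.1559, 0.0587], 0.59, array([323., 218.]))]
w 233 [0.51485523 0.18455639 0.04949751]
o 248 [0.51756792 0.22523579 0.04960957]
bar 160 [[0.4952 0.0179 0.0824]
 [0.5073 0.0221 0.0837]
 [0.5193 0.0269 0.0854]]
pos [0.5146 0.1852 0.1981] tool y ang -2.9 z [-1.e-03 -3.e-04 -1.e+00] F [ 0.24 -0.58  0.69]
shift [-0.4104  0.0077  0.1964] turn [0. 0. 0.] q [ 0.28  0.3   1.54 -0.    1.3   0.33]
```

View pics/w4.png

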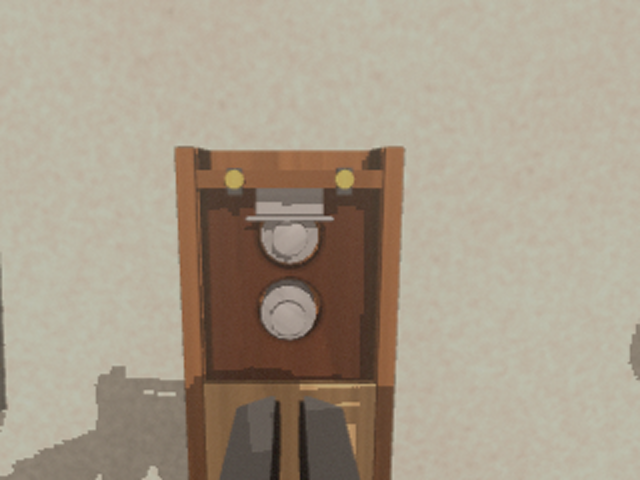

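The weight stands upright in the well at crop (289,310), with the other weight at (289,240). The bar spans y 0.016–0.028 with its top near 0.084. Next I'll take the shut fingers down behind the bar.

```bash
python3 -c "
from h import *
rows([.506,-.002,.072],np.radians(-2.8))"
```

```text
pos [0.5146 0.1852 0.1981] tool y ang -2.9 z [-1.e-03 -3.e-04 -1.e+00] F [ 0.24 -0.58  0.69]
shift [-0.3747  0.0019  0.2524] turn [-0.0009  0.0003 -0.0017] q [ 0.28  0.3   1.54 -0.    1.3   0.33]
```

```bash
python3 -m crank '[1,-0.1,0.001,0,0,0,0, 1,-0.2,0.001,0,0,0,0, 1,-0.3,0.002,0,0,0,0, 1,-0.375,0.002,0.05,0,0,0, 1,-0.375,0.002,0.14,0,0,0, 1,-0.375,0.002,0.2,0,0,0, 1,-0.375,0.002,0.235,0,0,0, 1,-0.375,0.002,0.252,0,0,0, 1,-0.375,0.002,0.252,0,0,0, 1,-0.375,0.002,0.252,0,0,0]'
python3 - <<'E'
from h import *
rows([.506,0.0083,.072])
d=arm.grab_frame("wrist");save(d,"w5.png",(180,100,500,340),2)
E
```

```text
t: 13.72
tool_pos: [0.5067, -0.0021, 0.0735]
tcp_rot: [2.276, 2.164, 0.001]
force: [-0.1, -0.1, 0.2]
gripper_width: 0.01
gripper_force: 0.0
pos [ 0.5067 -0.0021  0.0735] tool y ang -2.9 z [ 1.2e-03 -1.0e-04 -1.0e+00] F [-0.05 -0.12  0.23]
shift [ 0.0206 -0.0025  0.0029] turn [0. 0. 0.] q [-0.08  0.36  1.78  0.    1.   -0.03]
```

View pics/w5.png

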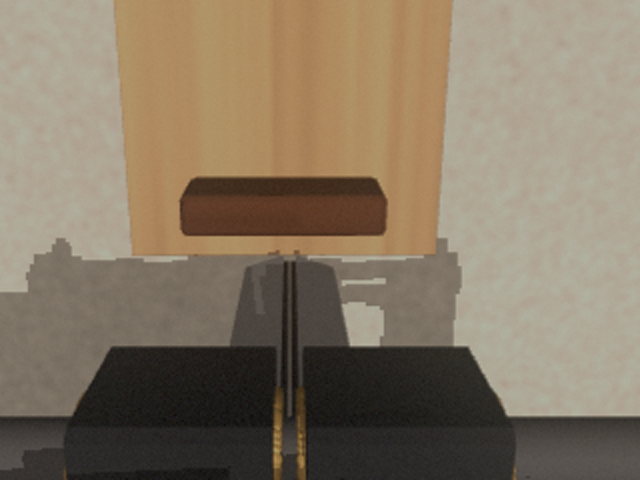

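The shut fingers (290,265) stand just behind the bar (centre 284, rows 178–235) and a little right of its centre. I'll advance to contact, then push while rising.

```bash
python3 -m crank '[1,0.008,-0.003,0,0,0,0, 1,0.014,-0.003,0,0,0,0, 1,0.018,-0.003,0,0,0,0, 1,0.021,-0.003,0,0,0,0, 1,0.024,-0.003,0,0,0,0, 1,0.027,-0.003,0,0,0,0]'; python3 -m crank '[1,0.004,0,-0.001,0,0,0, 1,0.008,0,-0.002,0,0,0, 1,0.012,0,-0.003,0,0,0]'
```

```text
t: 14.52
tool_pos: [0.5057, 0.0111, 0.0729]
tcp_rot: [2.276, 2.164, -0.0]
force: [0.1, -6.3, 3.9]
gripper_width: 0.002
gripper_force: 3.3
t: 14.9
tool_pos: [0.5057, 0.0178, 0.0741]
tcp_rot: [-2.277, -2.164, 0.0]
force: [-0.1, 0.2, 0.3]
gripper_width: 0.003
gripper_force: 0.2
```

```bash
python3 -m crank '[1,0.005,0,-0.001,0,0,0, 1,0.01,0,-0.002,0,0,0, 1,0.015,0,-0.003,0,0,0]'; python3 -m crank '[1,0.005,0,-0.001,0,0,0, 1,0.01,0,-0.002,0,0,0, 1,0.015,0,-0.003,0,0,0]';  python3 -m crank '[1,0.005,0,-0.0005,0,0,0, 1,0.01,0,-0.001,0,0,0, 1,0.015,0,-0.001,0,0,0, 1,0.02,0,-0.001,0,0,0]'
```

```text
t: 15.28
tool_pos: [0.5062, 0.0252, 0.0757]
tcp_rot: [-2.277, -2.165, -0.0]
force: [-0.8, -0.4, -0.4]
gripper_width: 0.004
gripper_force: 0.2
t: 15.65
tool_pos: [0.5065, 0.0326, 0.0772]
tcp_rot: [-2.277, -2.164, 0.0]
force: [0.3, -0.9, -0.5]
gripper_width: 0.004
gripper_force: 0.2
t: 16.15
tool_pos: [0.5071, 0.0426, 0.0777]
tcp_rot: [2.277, 2.164, 0.0]
force: [0.3, -1.0, -0.1]
gripper_width: 0.003
gripper_force: 0.3
```

```bash
python3 -m crank '[1,0.007,0,0,0,0,0, 1,0.014,0,0,0,0,0, 1,0.021,0,0,0,0,0, 1,0.028,0,0,0,0,0]'; python3 -m crank '[1,0.007,0,0,0,0,0, 1,0.014,0,0,0,0,0, 1,0.021,0,0,0,0,0, 1,0.028,0,0,0,0,0, 1,0.035,0,0,0,0,0]'
python3 - <<'E'
from h import *
d=arm.grab_frame("wrist");P=cloud(d).reshape(-1,3)
b=P[(abs(P[:,0]-.51)<.03)&(P[:,1]>.06)&(P[:,1]<.13)&(P[:,2]>.076)&(P[:,2]<.1)]
print("bar",len(b),np.percentile(b,[1,50,99],axis=0).round(4) if len(b) else 0)
l=P[(abs(P[:,0]-.515)<.03)&(P[:,1]>.1)&(abs(P[:,2]-.064)<.004)]
print("lid edge",np.percentile(l,[50,99,100],axis=0).round(4))
w=P[(abs(P[:,0]-.515)<.03)&(P[:,1]>.23)&(P[:,1]<.3)&(P[:,2]>.03)];print(np.histogram(w[:,1],bins=np.arange(.23,.3,.005)))
E
```

```text
t: 16.65
tool_pos: [0.5078, 0.0567, 0.0777]
tcp_rot: [-2.277, -2.165, -0.0]
force: [-0.3, -0.0, 0.8]
gripper_width: 0.005
gripper_force: 0.5
t: 17.27
tool_pos: [0.5087, 0.0741, 0.0777]
tcp_rot: [2.277, 2.165, -0.0]
force: [0.8, -1.5, 1.0]
gripper_width: 0.005
gripper_force: 0.5
bar 2943 [[0.484  0.0822 0.0766]
 [0.5106 0.0902 0.0861]
 [0.5377 0.0969 0.0992]]
lid edge [[0.5149 0.1584 0.0643]
 [0.5444 0.2047 0.0659]
 [0.545  0.207  0.0671]]
(array([0, 0, 0, 0, 0, 0, 0, 0, 0, 0, 0, 0, 0]), array([0.23 , 0.235, 0.24 , 0.245, 0.25 , 0.255, 0.26 , 0.265, 0.27 ,
       0.275, 0.28 , 0.285, 0.29 , 0.295]))
```

```bash
python3 -m crank '[1,0.006,0,0,0,0,0, 1,0.012,0,0,0,0,0, 1,0.018,0,0,0,0,0, 1,0.022,0,0,0,0,0]'; python3 -m crank '[1,0.003,0,0,0,0,0, 1,0.006,0,0,0,0,0, 1,0.009,0,0,0,0,0]';  python3 -m crank '[1,0.003,0,0,0,0,0, 1,0.006,0,0,0,0,0]'
```

```text
t: 17.82
tool_pos: [0.5092, 0.0851, 0.0777]
tcp_rot: [-2.277, -2.165, 0.0]
force: [-0.6, -0.4, -1.2]
gripper_width: 0.007
gripper_force: 0.2
t: 18.2
tool_pos: [0.5094, 0.0895, 0.0777]
tcp_rot: [-2.277, -2.164, 0.0]
force: [-0.2, -0.5, -0.4]
gripper_width: 0.003
gripper_force: 0.3
t: 18.45
tool_pos: [0.5096, 0.0924, 0.0777]
tcp_rot: [-2.277, -2.164, 0.0]
force: [-0.2, -0.3, -1.0]
gripper_width: 0.004
gripper_force: 0.3
```

```bash
for i in 1 2; do python3 -m crank '[1,0.002,0,0,0,0,0, 1,0.004,0,0,0,0,0]' | grep -E 'pos|^force'; done;  python3 -m crank '[1,0.002,0,0,0,0,0, 1,0.003,0,0,0,0,0]'
```

```text
tool_pos: [0.5097, 0.0942, 0.0777]
force: [0.6, -3.7, -0.8]
tool_pos: [0.5098, 0.0961, 0.0777]
force: [-1.2, -6.0, 1.0]
t: 19.2
tool_pos: [0.5099, 0.0974, 0.0777]
tcp_rot: [2.276, 2.164, -0.001]
force: [0.2, -8.2, 1.5]
gripper_width: 0.007
gripper_force: 4.0
```

```bash
for i in 1; do python3 -m crank '[1,0.001,0,0,0,0,0, 1,0.002,0,0,0,0,0]' | grep -E 'pos|^force'; done;  python3 -m crank '[1,0.001,0,0,0,0,0, 1,0.002,0,0,0,0,0]'| grep -E 'pos|^force'
```

```text
tool_pos: [0.5099, 0.0982, 0.0778]
force: [-0.7, -8.5, 1.8]
tool_pos: [0.51, 0.0991, 0.0778]
force: [-0.8, -10.6, 1.2]
```

```bash
python3 -m crank '[1,0.001,0,0,0,0,0, 1,0.002,0,0,0,0,0]'| grep -E 'pos|^force'
```

```text
tool_pos: [0.5101, 0.1002, 0.0778]
force: [0.4, -5.0, 0.9]
```

```bash
python3 -m crank '[1,0.001,0,0,0,0,0, 1,0.002,0,0,0,0,0]'| grep -E 'pos|^force'
```

```text
tool_pos: [0.5101, 0.1022, 0.0777]
force: [-0.2, 0.5, -0.0]
```

```bash
python3 -m crank '[1,0.001,0,0,0,0,0, 1,0.002,0,0,0,0,0]'| grep -E 'pos|^force'
```

```text
tool_pos: [0.5101, 0.103, 0.0777]
force: [-0.1, -3.3, 0.1]
```

```bash
python3 -m crank '[1,0.0005,0,0,0,0,0, 1,0.001,0,0,0,0,0]'| grep -E 'pos|^force'
```

```text
tool_pos: [0.5102, 0.103, 0.0777]
force: [0.2, -6.8, 1.3]
```

```bash
python3 -m crank '[1,0.0005,0,0,0,0,0, 1,0.001,0,0,0,0,0]'| grep -E 'pos|^force'
```

```text
tool_pos: [0.5102, 0.1031, 0.0777]
force: [-0.4, -9.9, 1.5]
```

The push peaked at 10.6 N and dropped to zero, then the lid met a hard stop 2.3 mm later, so it is at the wall. I'll back off and check.

```bash
python3 -m crank '[1,-0.004,0,0,0,0,0, 1,-0.02,0,0,0,0,0, 1,-0.06,0,0,0,0,0, 1,-0.08,0,-0.06,0,0,0, 1,-0.08,0,-0.15,0,0,0, 1,-0.05,0,-0.25,0,0,0, 1,-0.0,0,-0.3,0,0,0, 1,0,0,-0.3,0,0,0, 1,0,0,-0.3,0,0,0]'
python3 - <<'E'
from h import *
d=arm.grab_frame("wrist");save(d,"w6.png",(180,30,500,270),2);P=cloud(d).reshape(-1,3)
b=P[(abs(P[:,0]-.511)<.02)&(P[:,1]>.09)&(P[:,1]<.14)&(abs(P[:,2]-.086)<.002)]
print("bar",len(b),np.percentile(b,[1,50,99],axis=0).round(4))
l=P[(abs(P[:,0]-.517)<.025)&(P[:,1]>.13)&(P[:,1]<.3)&(P[:,2]>.03)]
for y in np.arange(.14,.275,.008):
    c=l[abs(l[:,1]-y)<.004,2]; print(round(y,3),len(c),np.median(c).round(4) if len(c) else 0,end=" | ")
for k in "lid lead_edge pull weight_box".split(): print(k,[(np.round(r["point"],4).tolist(),round(r["score"],2)) for r in arm.landmark_of(k,d)[:2]])
print(arm.sense()["force"])
E
```

```text
t: 22.08
tool_pos: [0.5097, 0.1033, 0.2264]
tcp_rot: [-2.276, -2.164, 0.002]
force: [-0.2, -0.1, -0.5]
gripper_width: 0.001
gripper_force: 0.0
bar 480 [[0.4913 0.1124 0.0843]
 [0.5111 0.1189 0.086 ]
 [0.5308 0.125  0.0876]]
0.14 6995 0.3404 | 0.148 380 0.0644 | 0.156 386 0.0643 | 0.164 397 0.0643 | 0.172 399 0.0643 | 0.18 1435 0.4059 | 0.188 418 0.0643 | 0.196 426 0.0643 | 0.204 430 0.0643 | 0.212 436 0.0643 | 0.22 448 0.0643 | 0.228 461 0.0643 | 0.236 464 0.0644 | 0.244 473 0.0643 | 0.252 592 0.0701 | 0.26 134 0.0707 | 0.268 0 0 | lid [([0.5171, 0.1733, 0.0562], 0.88)]
lead_edge [([0.516, 0.2479, 0.0562], 0.92)]
pull [([0.5112, 0.1167, 0.0778], 0.55)]
weight_box [([0.2989, 0.2134, 0.0009], 0.66)]
[0.15148544 0.59671417 0.31213764]
```

View pics/w6.png

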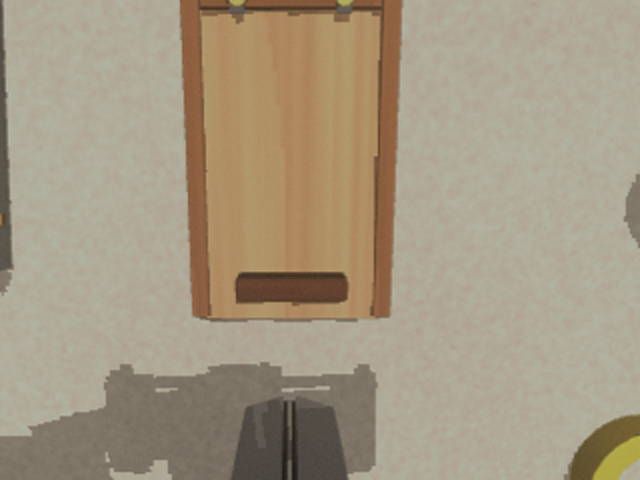

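The lid is level (top at z 0.0643) and its leading edge meets the end wall at row 12. The gripper is clear.

```bash
python3 -c "
from bench import arm
print(arm.close_job())"
```

```text
the job is handed in; nothing more can be done
None
```

The check weight stands upright in its well, the lid is past the ridge and home against the end wall (highest push reading 10.6 N), and I handed the job in at about 22 s; no verdict came back.

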